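# Lay a kiln brick in the sawing jig and nip it

### The job

Get the tall soft kiln brick that stands on end in the sawing jig ready for sawing: push it over onto its broad face, top end towards the end stop, slide it along the bed and press it firmly home against the stop, then slide the jaw up until it presses the brick firmly and squarely against the side fence. Firm means about 12 N; over 20 N on the stop, on the fence or from your fingers crumbles the soft brick. Leave the brick flush with stop and fence, the jaw closed up to it, and the other things on the bench where they are.

Things in the scene. Friction and masses are not known exactly. Their poses are not given: they have to be found in the camera images.
- brick: soft kiln brick, off-white, porous, 114 x 64 x 230 mm, 0.68 to 0.92 kg, loose, standing on end on the jig's bed. Origin: centre of the end face it stands on; own z along the 230 mm length (up at the start), own x along the 114 mm width, own y along the 64 mm thickness, pointing roughly along jig +y. 1 to 2 N near its top tips it; pushed within 70 mm of its foot it may slide instead
- brick_head (a point): centre of the brick's top end face (114 x 64 mm, up at the start), 230 mm along brick z from the brick's origin. Tipped towards the stop the brick pivots on its foot edge and drops onto its 230 x 114 mm face (harmless on the lined bed), brick z then along jig +y. Lying, it slides with 3 to 7 N. It crumbles if stop, fence or robot presses it with over 20 N
- jig: sawing jig, fixed to the bench: plywood base with a dark rubber lining, the bed, 21 mm above the bench. Origin on the bench; jig x runs across the bed to the side fence (away from the robot), jig y along the bed to the end stop, z up. Base: x -195 to +105, y -250 to +310 mm. Behind the jaw a wooden guide block for its rods: x -190 to -166, y -25 to +135 mm, 56 mm high above the bench
- fence: fixed straight wooden side fence with saw kerfs along the far side of the bed, 22 mm thick, 550 mm long, rising 50 mm above the bed. Its inner face is at jig x = +65 mm; the brick starts near jig x = -22, y = -165 mm
- fence_face (a point): point on the fence's inner face, 25 mm above the bed; axes as the jig's, so the face is the plane x = 0 of this frame and the bed lies on its negative x side
- stop: end stop: fixed wooden block 110 mm wide (jig x), 30 mm thick, 48 mm high, with a black knob on top reaching 66 mm above the bed, locked across the bed at a setting (jig y 145 to 185 mm) that differs each time. Origin at bed height in the middle of the face that looks to the brick; axes as the jig's
- stop_face (a point): centre of the stop face that meets the brick's end, 24 mm above the bed; axes as the jig's: the face is the plane y = 0, the brick comes from negative y
- jaw: sliding wooden jaw with a rubber-lined face, 160 mm long (jig y), 22 mm thick, top 66 mm above the bench. Origin at bed height in the middle of the face that meets the brick; axes as the jig's. It slides along jig x only, at jig y = +55 mm, its face from x = -125 mm (open) to -25 mm, at -49 mm on a flush brick. It slides with 2 N, pushing the brick with 6 to 12 N, and stays where left
- jaw_grip (a point): point in the dark wooden hand grip that stands on the jaw, 96 mm above the bench: grip 20 mm thick (jig x), 70 mm long (jig y), from 66 to 116 mm above the bench; its middle is 11 mm behind the jaw face. Two 12 mm steel rods run back from the jaw, away from the fence, 55 mm to either side of its middle, tops 46 mm above the bench
- half_brick: bystander: sawn half brick, 114 x 64 x 115 mm, standing on the bench near the jig's open end; origin at its foot
- offcut: bystander: brick offcut 90 x 45 x 64 mm lying on the jig's bed behind the end stop; origin under it
- saw: bystander: hand saw lying on the bench beyond the fence, about 400 mm long; origin under the blade
- brush: bystander: bench brush, 240 mm long, lying on the bench to the right
- crock: bystander: stoneware crock, 90 mm wide, with modelling tools, to the left; origin under it
- jar: bystander: glaze jar, 72 mm wide, 105 mm tall, to the left; origin under it
Not all that is in view belongs to the job. What is shaped like the brick but green or pink is not meant.

How it is judged:
By the outcome, as a careful person would: the job done as asked, in the order asked, and still so for the second after the job is handed in, with the robot touching nothing.
It also fails if it takes over 67 s, if anything falls off the work surface, if the arm or the gripper's body presses on something with over 40 N, if the wrist force passes 120 N, or if a joint passes its speed limit or range.

### The arm

A 6-joint arm with a two-finger parallel gripper is mounted at the origin on the work surface. World frame = base frame: x ahead of the robot, y to its left, z up, the work surface at z = 0. Lengths are in m, angles in rad, forces in N, time in s.
With the tool pointing down it reaches from about 0.35 to 0.975 m from the base axis. Payload 4.9 kg.
Tool frame: the origin (TCP) lies midway between the tips of the shut fingers; the grasp point (between the pads) lies 19 mm behind it; z points along the fingers, y is the direction in which the jaws open and shut (so a half turn about z gives the same grasp; the last joint's range is limited). The gripper opens to 85 mm and grips with 20 to 120 N. Pads are 22 mm wide; open, the fingers measure 114 mm over their backs; the gripper's body (76 mm by 85 mm) begins 54 mm behind the grasp point. The pads swing forward as they close: fully open they stand 13 mm farther back than shut.
Start: joints at [-1.462, 0.053, 1.613, -0, 1.476, -0.119], TCP at [0.141, -0.609, 0.231] pointing down, gripper open.
Joint ranges: [-3.01, 3.01], [-1.01, 2.22], [0.06, 2.58], [-1.02, 4.17], [0.09, 2.62], [-3.14, 3.14]. Speed limits (rad/s): [2.57, 2.57, 3.14, 3.14, 3.14, 3.14].

### API

Orientations are given as a unit quaternion [w, x, y, z].
In Python, from plant import state, grab_frame, camera_params, job_done, boxes_of gives the robot as it stands.
- The arm moves only by the tool step_arm, never from a script. Its argument "steps" is a list of rows, each a list of 4 numbers: the shift along the tool's x, y, z in mm, then the turn about the tool's z in degrees. A call has 1 to 8 rows; each row shifts and turns the pose as measured when the row begins, along the tool's axes as they then stand; what a row does not reach is not made up. A row lasts 1/10 s, in which the tool goes at most 50 mm and 8.59 degrees, less where a joint would pass 70% of its speed; a pose out of reach is approached as far as the arm can. A call is refused whole if a number of a shift passes 50 or a number of a turn 8.59, either way. A call with a gripper value outside its range is refused whole. "claw" is the opening in per cent of the stroke, from 0 (shut) to 100 (fully open), set as the call begins (left out, the last holds). The fingers move at their own pace and stop on an object; the grip force is fixed at half the most. Time passes only in rows, so rows that do not move let the fingers close. It gives the time, the measured TCP pose, the force and the opening at its end, in the units of the state.
- state(): the state, without advancing time (a new reading comes with each control period).
- grab_frame(name): name is "side" or "top"; returns (picture, depth): 400x640x3 uint8, red, green, blue; 400x640 float32, m along the optical axis (not along the pixel's ray), 0 where there is no reading.
- camera_params(name): a dict with "mtx" (3x3 intrinsics, pixels), "extrinsics" (4x4, takes a point from camera to world coordinates). Camera axes: x right, y down, z forward; pixel columns grow to the right and rows downward; lengths in m; the calibration is good to about 2 mm. A picture is of the moment at which its call begins. camera_params takes no time and is no camera call.
- job_done(): hands the job in, once; it reports no verdict.
Trained networks look in the newest picture that a camera, given by its name, has taken for a name from the list of things; names that differ only in an ending like _2 or _b are one class to them, and where a whole thing is asked for, a point or a joint stands for the part that bears it (a point fixed in the world has none). Each returns a list of dicts, best first, with "p" (0 to 1); they miss things now and then, are a little off and sometimes report something else, mostly with a low value. They report only what shows in the picture. A call takes as long as a camera call. They do not tell look-alikes from the thing itself.
- boxes_of(camera, label): "box" ([left, top, width, height] in pixels, round what is visible of it).
The state is a dict: "time": time; "joint_pos": joint angles; "joint_vel": joint speeds; "joint_efforts": joint torques, N m; "tool_pos": TCP position; "tool_rot": TCP orientation; "contact_force": force on the tool from outside, world axes, zero at the start; "ft_torque": the same for the moment, N m; "gripper_width": opening from 0.0 (shut) to 1.0 (fully open).
Only numpy, scipy, OpenCV 4.12 (cv2) and the standard library are available. Lean on these libraries where they do the work, as an engineer would, in place of code of your own. Each camera call takes 0.05 s, during which the arm holds its last target. There are 200 camera calls.

## Working session

There is one attempt and no reset: what is moved stays moved. The work goes in short steps, Python scripts to look and compute and a tool call to move; the robot and the scene stay as the last step left them, time stands still between calls to the robot, and variables do not carry over. Pictures are saved under pics/ and viewed, about 8 in all and at most 12, crops included, and the job is handed in when it is done.

Besides the shell and the picture viewer there is one more tool, called after ">>>" as a command line: name --pt "numbers of a row" for each row, then --argument value for the rest. step_arm: Moves the arm, as the interface text tells. Its arguments: {"type":"object","properties":{"steps":{"type":"array"},"claw":{"type":"number"}},"required":["steps"]}

```bash
ls; mkdir -p pics; python3 - <<'E'
from plant import *
import cv2,numpy as np
print(state())
for c in("top","side"):
    p,d=grab_frame(c); cv2.imwrite(f"pics/{c}0.png",p[:,:,::-1]); np.save(f"pics/{c}0.npy",d)
    P=camera_params(c);print(c,P["mtx"].tolist(),np.round(P["extrinsics"],4).tolist())
    for l in("brick","jig","fence","stop","jaw","jaw_grip","half_brick","offcut"):
        print(l,[(np.round(b["box"]).tolist(),round(b["p"],2)) for b in boxes_of(c,l)][:3])
a=cv2.imread("pics/top0.png");b=cv2.imread("pics/side0.png")
E
```

```text
pics
{'time': 0.0, 'joint_pos': array([-1.46202072e+00,  5.33747885e-02,  1.61429464e+00,  2.17719941e-05,
        1.47597346e+00, -1.18987208e-01]), 'joint_vel': array([-0.00152527, -0.00064769,  0.0008159 , -0.001056  , -0.00040309,
        0.00036412]), 'joint_efforts': array([-5.30965135e-04, -3.93682408e+01, -3.70183682e+01, -3.72014401e-04,
        7.00846067e-03, -2.20288956e-05]), 'tool_pos': array([ 0.14107103, -0.60823936,  0.23005151]), 'tool_rot': array([-1.02504689e-03,  9.93522114e-01,  1.13634319e-01,  1.60699029e-05]), 'contact_force': array([0.9714904 , 0.41508396, 0.76596088]), 'ft_torque': array([-0.00665661,  0.01584554,  0.0213108 ]), 'gripper_width': 0.9998981180244515}
top [[409.9666117248969, 0.0, 316.96802307175693], [0.0, 409.9666117248969, 201.5970317277941], [0.0, 0.0, 1.0]] [[-0.0234, -0.986, 0.1652, 0.2901], [-0.9997, 0.0243, 0.0035, 0.0124], [-0.0075, -0.165, -0.9863, 1.5468], [0.0, 0.0, 0.0, 1.0]]
brick [([354.0, 162.0, 26.0, 53.0], 0.98), ([232.0, 264.0, 47.0, 27.0], 0.97), ([394.0, 260.0, 53.0, 27.0], 0.6)]
jig [([238.0, 162.0, 152.0, 103.0], 0.79)]

[... 379 characters left out ...]
501.00507102684514, 0.0, 320.43612232945605], [0.0, 501.00507102684514, 195.77973227465196], [0.0, 0.0, 1.0]] [[-0.9981, -0.052, 0.0327, 0.4615], [-0.0598, 0.7048, -0.7069, 1.0567], [0.0137, -0.7075, -0.7066, 1.2005], [0.0, 0.0, 0.0, 1.0]]
brick [([388.0, 224.0, 38.0, 88.0], 0.83), ([381.0, 106.0, 32.0, 72.0], 0.78), ([289.0, 129.0, 43.0, 64.0], 0.69)]
jig [([249.0, 165.0, 135.0, 149.0], 0.9)]
fence [([253.0, 158.0, 40.0, 141.0], 0.94), ([273.0, 247.0, 41.0, 20.0], 0.21)]
stop []
jaw [([336.0, 208.0, 49.0, 47.0], 0.59)]
jaw_grip [([333.0, 209.0, 54.0, 48.0], 0.91)]
half_brick [([270.0, 131.0, 21.0, 35.0], 0.7)]
offcut [([284.0, 277.0, 34.0, 26.0], 0.72), ([249.0, 164.0, 134.0, 148.0], 0.69)]
```

```bash
python3 - <<'E'
import cv2
a=cv2.imread("pics/top0.png")[130:310,190:490];cv2.imwrite("pics/v1.png",cv2.resize(a,(800,480),interpolation=cv2.INTER_CUBIC))
E
```

```text
(no output)
```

View pics/v1.png

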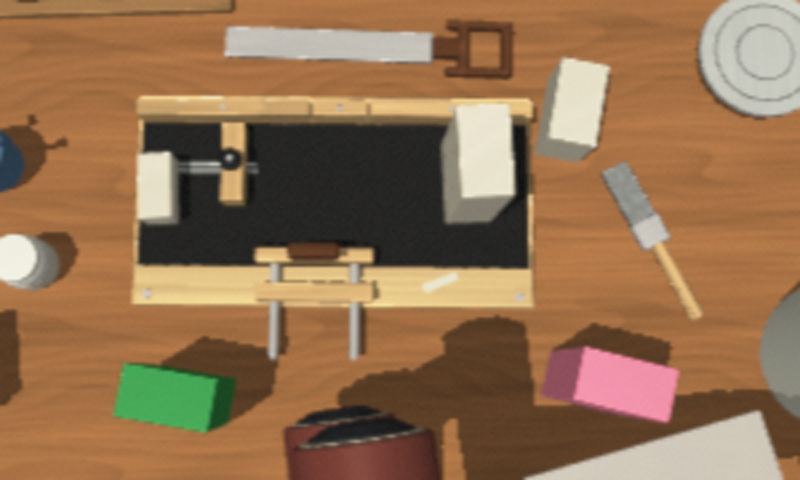

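View pics/side0.png

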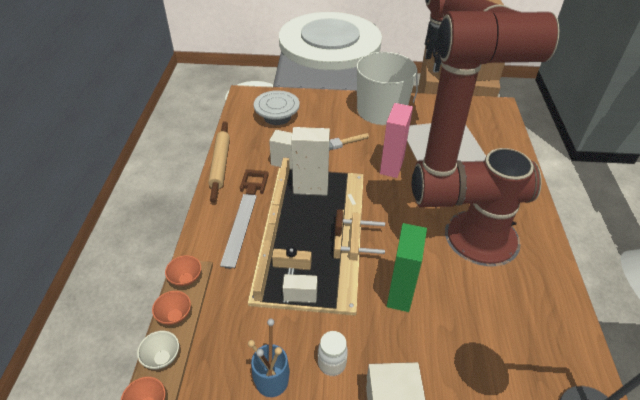

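The brick is the off-white one standing in the jig: top (367,188), side (310,161). The things that could be taken for it are the half brick at top (404,172), the green one at (255,278) and the pink one at (420,272). Next I'll measure with depth.

```bash
cat > h.py <<'E'
import numpy as np,cv2
from plant import *
def cloud(c,d=None):
    if d is None: d=grab_frame(c)[1]
    P=camera_params(c);K=P["mtx"];T=np.array(P["extrinsics"])
    v,u=np.mgrid[:400,:640]; 
    p=np.stack([(u-K[0][2])/K[0][0]*d,(v-K[1][2])/K[1][1]*d,d],-1)
    w=p@T[:3,:3].T+T[:3,3]; w[d<=0]=np.nan
    return w
E
python3 - <<'E'
from h import *
w=cloud("top",np.load("pics/top0.npy"));s=cloud("side",np.load("pics/side0.npy"))
def rep(n,W,box,z0,z1):
    l,t,a,b=box; q=W[t:t+b,l:l+a].reshape(-1,3); q=q[(q[:,2]>z0)&(q[:,2]<z1)]
    if len(q)<5: print(n,len(q));return q
    r=cv2.minAreaRect((q[:,:2]*1000).astype(np.float32))
    print(n,len(q),"med",np.round(np.median(q,0),4),"rect",np.round(r[0],1),np.round(r[1],1),round(r[2],2), "pct",np.round(np.percentile(q,[2,98],0),4).tolist());return q
for nm,W,bx in(("top",w,dict(br=(350,158,36,62),fe=(238,162,112,16),st=(266,172,22,40),jaw=(280,215,56,50),bed=(250,178,100,50),half=(388,148,34,46),pink=(388,255,64,40),green=(225,260,60,40))),
  ("side",s,dict(br=(285,125,50,75),fe=(248,155,48,150),st=(270,240,45,30),jaw=(325,205,60,55),bed=(265,195,80,80)))):
    print(nm)
    for k,(z0,z1) in dict(br=(.235,.27),fe=(.06,.08),st=(.062,.095),jaw=(.055,.13),bed=(.01,.03),half=(.1,.13),pink=(.03,.3),green=(.03,.3)).items():
        if k in bx: 
            q=rep(k,W,bx[k],z0,z1)
            if k=="fe":
                f=cv2.fitLine((q[:,:2]*1000).astype(np.float32),cv2.DIST_HUBER,0,.01,.01).ravel();print("  line",f,np.degrees(np.arctan2(f[1],f[0])))
            if k=="jaw": rep(" grip",W,bx[k],.108,.125);rep(" jawtop",W,bx[k],.06,.072)
            if k=="st": rep(" sttop",W,bx[k],.062,.075)
E
```

```text
top
br 719 med [ 0.5528 -0.1574  0.252 ] rect [ 554.4 -158.8] [114.8  64.5] 0.66 pct [[0.4981, -0.1893, 0.2413], [0.6093, -0.1271, 0.2575]]
fe 704 med [0.6567 0.1113 0.0711] rect [650.6  96.9] [400.8  40.1] 88.49 pct [[0.6374, -0.0959, 0.0618], [0.6729, 0.289, 0.0779]]
  line [3.277116e-02 9.994629e-01 6.571100e+02 9.990531e+01] 88.12201
st 286 med [0.5872 0.1655 0.0706] rect [591.3 165.8] [ 78.4 123.9] 89.1 pct [[0.5322, 0.1363, 0.0633], [0.6527, 0.1887, 0.0928]]
 sttop 215 med [0.6    0.1638 0.0691] rect [591.3 165.8] [ 78.4 123.9] 89.1 pct [[0.5321, 0.1331, 0.0631], [0.6528, 0.1915, 0.0744]]
jaw 534 med [0.444  0.0549 0.0635] rect [428.1  58.4] [156.4  72.8] 88.55 pct [[0.3914, -0.019, 0.0553], [0.4647, 0.1333, 0.1196]]
 grip 114 med [0.4527 0.0561 0.1147] rect [453.2  56. ] [66.8 18.3] 88.39 pct [[0.4437, 0.0228, 0.1089], [0.4624, 0.0892, 0.1226]]
 jawtop 213 med [0.4479 0.0463 0.0645] rect [428.1  58.4] [156.4  72.8] 88.55 pct [[0.3922, -0.0202, 0.0601], [0.4651, 0.1355, 0.0716]]
bed 4223 med [0.5445 0.0695 0.0219] rect [545.3  85. ] [378.2 190. ] 88.6 pct [[0.4554, -0.0982, 0.0
[... 873 characters left out ...]
0.1345, 0.063], [0.6473, 0.1821, 0.0909]]
 sttop 313 med [0.5846 0.1699 0.0688] rect [592.7 164.5] [ 55.4 132.8] 73.1 pct [[0.5295, 0.1307, 0.0628], [0.6475, 0.1822, 0.074]]
jaw 525 med [0.4451 0.083  0.065 ] rect [426.2  54. ] [167.   73.6] 88.18 pct [[0.3895, -0.0141, 0.0553], [0.4631, 0.1347, 0.1184]]
 grip 119 med [0.4522 0.0583 0.1153] rect [452.   56.4] [75.7 19.7] 88.25 pct [[0.4428, 0.0231, 0.1099], [0.4612, 0.0914, 0.1203]]
 jawtop 152 med [0.4507 0.1048 0.0657] rect [430.5  53.2] [ 70.4 166.7] 0.45 pct [[0.398, -0.016, 0.0602], [0.4647, 0.1359, 0.071]]
bed 4565 med [0.5365 0.037  0.0214] rect [555.4  37.6] [253.4 335.4] 2.98 pct [[0.4356, -0.1205, 0.0155], [0.6475, 0.1958, 0.0275]]
```

```bash
cat >> h.py <<'E'
from scipy.optimize import minimize
def edge(q,axis):  # robust line: q Nx2
    return cv2.fitLine(q.astype(np.float32),cv2.DIST_HUBER,0,.001,.001).ravel()
E
python3 - <<'E'
from h import *
for c in("top","side"):
    w=cloud(c,np.load(f"pics/{c}0.npy")).reshape(-1,3)*1000; w=w[np.isfinite(w).all(1)]
    for f in [-3,-2.5,-2,-1.5,-1,-.5,0]:
        a=np.radians(f);R=np.array([[np.cos(a),-np.sin(a)],[np.sin(a),np.cos(a)]])
        o=np.array([587,-2.5]);q=np.c_[(w[:,:2]-o)@R,w[:,2]]
        # fence top: histogram sharpness & edges
        F=q[(abs(q[:,2]-71)<4)&(q[:,0]>50)&(q[:,0]<110)&(q[:,1]>-70)&(q[:,1]<260)]
        G=q[(abs(q[:,2]-115)<4)&(q[:,0]>-180)&(q[:,0]<-100)&(abs(q[:,1]-55)<60)]
        S=q[(abs(q[:,2]-69)<4)&(q[:,0]>-60)&(q[:,0]<40)&(q[:,1]>120)&(q[:,1]<220)]
        B=q[(abs(q[:,2]-251)<4)&(abs(q[:,0])<150)&(abs(q[:,1]+160)<100)]
        L=q[(abs(q[:,2]-21)<5)&(q[:,0]<-150)&(q[:,0]>-230)&(abs(q[:,1])<240)]
        pr=lambda p:np.round(np.percentile(p,[3,50,97]),1).tolist()
        print(c,f,"fence",F[:,0].std().round(2),pr(F[:,0]),"grip",pr(G[:,0]),pr(G[:,1]),"stop",S[:,1].std().round(2),pr(S[:,1]),pr(S[:,0]),"base",pr(L[:,0])[0],"br",pr(B[:,0]),pr(B[:,1]))
E
```

```text
top -3 fence 6.7 [55.0, 65.6, 76.8] grip [-145.7, -137.7, -127.9] [21.4, 53.1, 83.1] stop 9.21 [153.8, 167.1, 182.4] [-59.6, -26.0, 36.6] base -202.6 br [-77.9, -25.4, 28.9] [-189.1, -157.4, -127.9]
top -2.5 fence 6.6 [56.2, 66.9, 77.2] grip [-145.3, -137.5, -127.6] [22.7, 54.3, 84.3] stop 9.2 [154.0, 166.9, 182.5] [-58.1, -24.5, 38.2] base -201.6 br [-79.2, -26.7, 27.3] [-188.7, -157.0, -127.9]
top -2 fence 6.6 [56.8, 67.4, 78.5] grip [-144.8, -137.3, -127.1] [23.9, 55.5, 85.5] stop 9.21 [154.2, 166.8, 182.8] [-56.6, -23.4, 37.2] base -201.4 br [-80.4, -28.1, 25.8] [-188.2, -156.8, -127.6]
top -1.5 fence 6.69 [57.3, 68.2, 79.7] grip [-144.4, -137.0, -126.6] [25.2, 56.7, 86.6] stop 9.21 [154.5, 166.6, 183.3] [-58.9, -23.8, 38.3] base -201.3 br [-81.7, -29.6, 24.3] [-187.6, -156.8, -127.1]
top -1 fence 6.9 [57.4, 69.2, 81.3] grip [-144.0, -136.4, -126.0] [26.3, 57.8, 87.8] stop 9.23 [154.7, 166.0, 183.7] [-57.4, -23.5, 39.3] base -202.0 br [-83.1, -31.2, 23.0] [-187.1, -156.7, -126.7]
top -0.5 fence 7.18 [57.6, 70.3, 83.1] grip [-143.6, -135.8, -125.3] [27.4, 59.0, 88.9] stop 9.29 [15
[... 1008 characters left out ...]
, 171.8, 183.7] [-57.7, -18.7, 36.9] base -203.0 br [-83.8, -30.6, 22.2] [-189.6, -155.1, -125.0]
side -1 fence 6.75 [56.0, 67.5, 78.8] grip [-144.8, -136.0, -127.1] [26.0, 58.7, 90.2] stop 9.41 [154.3, 171.9, 183.7] [-57.7, -19.4, 37.6] base -203.5 br [-85.1, -32.0, 20.9] [-189.1, -154.9, -124.5]
side -0.5 fence 7.01 [56.4, 68.5, 80.5] grip [-144.3, -135.6, -126.6] [27.2, 59.9, 91.4] stop 9.4 [154.5, 172.2, 183.9] [-57.6, -20.3, 37.0] base -204.6 br [-86.4, -33.4, 19.8] [-188.5, -154.3, -124.1]
side 0 fence 7.41 [56.3, 69.4, 82.4] grip [-143.9, -135.1, -126.2] [28.3, 61.1, 92.6] stop 9.38 [154.5, 172.4, 184.2] [-56.6, -20.0, 36.7] base -206.1 br [-87.9, -34.7, 18.4] [-188.1, -154.3, -123.6]
```

>>> step_arm --pt "45 -8 -6 0" --pt "45 -8 -6 0" --pt "45 -8 -6 0" --pt "45 -8 -6 0" --pt "45 -10 0 0" --pt "45 -10 0 0" --pt "45 -10 0 0" --pt "45 -10 0 0" --claw 60

```text
time: 1.7
tool_pos: [0.4828, -0.4568, 0.2568]
tool_rot: [0.002, 0.994, 0.108, 0.0]
contact_force: [-0.8, 0.2, 0.0]
gripper_width: 0.598
```

>>> step_arm --pt "0 0 0 -8.5" --pt "0 0 0 -8.5" --pt "0 0 0 -8.5" --pt "0 0 0 -8.5" --pt "0 0 0 -8.5" --pt "0 0 0 -8.5" --pt "0 0 0 -8.5" --pt "0 0 0 -8.5"

```text
time: 2.5
tool_pos: [0.4903, -0.4513, 0.256]
tool_rot: [0.001, 0.758, 0.652, -0.0]
contact_force: [-0.5, 0.2, 0.4]
gripper_width: 0.599
```

>>> step_arm --pt "0 0 0 -6.5" --pt "30 12 7 0" --pt "40 12 7 0" --pt "40 12 7 0" --pt "40 10 7 0" --pt "40 6 7 0" --pt "15 0 0 0" --pt "0 0 0 0"

```text
time: 3.3
tool_pos: [0.5503, -0.2431, 0.2194]
tool_rot: [0.002, 0.719, 0.695, -0.0]
contact_force: [-0.8, 0.1, 0.6]
gripper_width: 0.6
```

```bash
python3 - <<'E'
from h import *
p,d=grab_frame("side");q,e=grab_frame("top")
a=cv2.resize(p[80:280,240:440],(400,400));b=cv2.resize(q[120:270,230:430],(533,400))
cv2.imwrite("pics/v3.png",np.hstack([a,b[:,133:]])[:,:,::-1])
s=state();print(s["tool_pos"],s["tool_rot"],s["contact_force"])
E
```

```text
[ 0.55009708 -0.24520679  0.21959294] [ 2.56050449e-03  7.19521757e-01  6.94464975e-01 -5.32009336e-04] [ 0.77318467 -0.59757189  0.25789147]
```

View pics/v3.png

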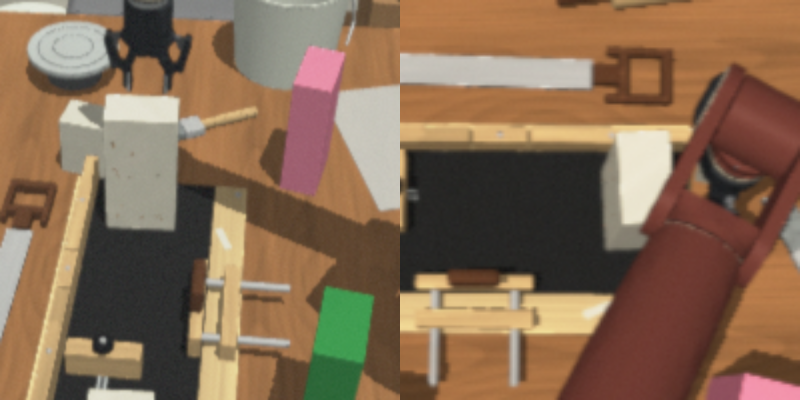

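The crop shows the off-white, porous brick standing in the jig with the two open fingers behind it. Now I push it over.

>>> step_arm --pt "12 0 8 0" --pt "12 0 0 0" --pt "8 0 0 0" --pt "8 0 0 0" --pt "8 0 0 0" --pt "8 0 0 0" --pt "8 0 0 0" --pt "8 0 0 0"

```text
time: 4.2
tool_pos: [0.553, -0.174, 0.2125]
tool_rot: [0.005, 0.722, 0.692, -0.001]
contact_force: [1.1, -0.3, 0.6]
gripper_width: 0.595
```

>>> step_arm --pt "10 0 0 0" --pt "10 0 0 0" --pt "10 0 0 0"

```text
time: 4.5
tool_pos: [0.5544, -0.1409, 0.212]
tool_rot: [0.004, 0.722, 0.692, -0.001]
contact_force: [0.6, -0.1, -0.1]
gripper_width: 0.597
```

>>> step_arm --pt "-20 0 0 -1" --pt "-40 0 0 0" --pt "-40 0 0 0"

```text
time: 4.8
tool_pos: [0.5527, -0.2347, 0.212]
tool_rot: [0.003, 0.712, 0.702, 0.0]
contact_force: [-0.4, 0.7, -0.3]
gripper_width: 0.596
```

```bash
cat >> h.py <<'E'
a=np.radians(-2);R=np.array([[np.cos(a),-np.sin(a)],[np.sin(a),np.cos(a)]]);O=np.array([579,-2.])
def jig(p): return (np.asarray(p)[...,:2]*1000-O)@R
def brick(c,box=(480,720,-200,190),z=(.077,.094)):
    w=cloud(c).reshape(-1,3);w=w[np.isfinite(w).all(1)]
    q=w[(w[:,2]>z[0])&(w[:,2]<z[1])];j=jig(q);x0,x1,y0,y1=-100,62,-200,148
    k=(j[:,0]>x0)&(j[:,0]<x1)&(j[:,1]>y0)&(j[:,1]<y1);j=j[k]
    if len(j)<20: print(c,len(j));return
    print(c,len(j),cv2.minAreaRect(j.astype(np.float32)),np.round(np.percentile(j,[1,50,99],0),1).tolist())
E
python3 - <<'E'
from h import *
brick("top");brick("side");s=state();print(s["tool_pos"],jig(s["tool_pos"]),s["contact_force"])
p,_=grab_frame("side");q,_=grab_frame("top")
a=cv2.resize(p[80:280,240:440],(400,400));b=cv2.resize(q[120:270,230:430],(533,400))
cv2.imwrite("pics/v4.png",np.hstack([a,b[:,60:460]])[:,:,::-1])
E
```

```text
top 251 ((-23.091506958007812, -71.96122741699219), (114.72004699707031, 162.3756103515625), 2.479640245437622) [[-82.9, -152.6], [-27.6, -137.2], [35.3, -5.9]]
side 1019 ((-27.70669174194336, -14.235359191894531), (114.3745346069336, 238.5469207763672), 2.333069324493408) [[-84.7, -130.7], [-28.3, -57.1], [30.6, 103.2]]
[ 0.55227196 -0.23792071  0.21191857] [ -18.47824542 -236.70978427] [0.34070389 1.3899919  0.01395278]
```

View pics/v4.png

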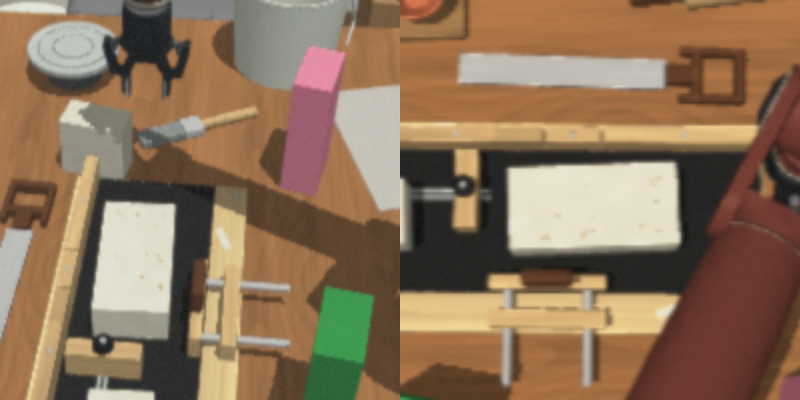

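>>> step_arm --pt "30 -3 0 1.2" --pt "30 -2 0 0" --pt "0 0 40 0" --pt "0 0 40 0" --pt "0 0 40 0" --pt "0 0 30 0" --pt "0 0 10 0" --pt "0 0 0 0"

```text
time: 5.8
tool_pos: [0.5524, -0.1612, 0.0496]
tool_rot: [0.004, 0.717, 0.697, 0.003]
contact_force: [0.1, -0.1, 0.3]
gripper_width: 0.597
```

>>> step_arm --pt "6 0 0 0" --pt "6 0 0 0" --pt "4 0 0 0" --pt "4 0 0 0" --pt "4 0 0 0"

```text
time: 6.3
tool_pos: [0.5576, -0.136, 0.0569]
tool_rot: [0.009, 0.717, 0.697, 0.006]
contact_force: [0.2, -7.2, -2.3]
gripper_width: 0.6
```

>>> step_arm --pt "5 0 0 0" --pt "5 0 0 0" --pt "5 0 0 0" --pt "5 0 0 0"

```text
time: 6.7
tool_pos: [0.5581, -0.1172, 0.0574]
tool_rot: [0.011, 0.717, 0.697, 0.004]
contact_force: [-1.0, -4.8, -0.2]
gripper_width: 0.598
```

>>> step_arm --pt "5 0 0 0" --pt "5 0 0 0" --pt "5 0 0 0"

```text
time: 7.0
tool_pos: [0.5587, -0.1015, 0.0574]
tool_rot: [0.012, 0.717, 0.697, 0.004]
contact_force: [-1.6, -4.8, -0.1]
gripper_width: 0.601
```

>>> step_arm --pt "4 0 1 0" --pt "3 0 1 0" --pt "2.5 0 1 0"

```text
time: 7.3
tool_pos: [0.561, -0.093, 0.0575]
tool_rot: [0.015, 0.716, 0.698, 0.003]
contact_force: [-2.1, -6.5, 2.2]
gripper_width: 0.6
```

>>> step_arm --pt "2 0 0 0" --pt "2 0 0 0"

```text
time: 7.5
tool_pos: [0.5611, -0.0901, 0.0577]
tool_rot: [0.016, 0.716, 0.698, 0.002]
contact_force: [-2.7, -15.0, -1.7]
gripper_width: 0.599
```

>>> step_arm --pt "2 0 0 0"

```text
time: 7.6
tool_pos: [0.561, -0.0902, 0.0577]
tool_rot: [0.018, 0.716, 0.698, -0.0]
contact_force: [-1.5, -14.2, -0.8]
gripper_width: 0.599
```

>>> step_arm --pt "2 0 0 0"

```text
time: 7.7
tool_pos: [0.5609, -0.0903, 0.0578]
tool_rot: [0.02, 0.716, 0.698, -0.002]
contact_force: [-1.2, -12.6, -0.7]
gripper_width: 0.595
```

>>> step_arm --pt "2.5 0 0 0"

```text
time: 7.8
tool_pos: [0.5608, -0.0903, 0.0578]
tool_rot: [0.022, 0.716, 0.698, -0.004]
contact_force: [-1.6, -14.7, -1.4]
gripper_width: 0.601
```

>>> step_arm --pt "2.5 0 0 0"

```text
time: 7.9
tool_pos: [0.5607, -0.0905, 0.0579]
tool_rot: [0.024, 0.716, 0.698, -0.007]
contact_force: [-2.4, -14.2, -0.1]
gripper_width: 0.599
```

>>> step_arm --pt "3 0 0 0"

```text
time: 8.0
tool_pos: [0.5605, -0.0906, 0.058]
tool_rot: [0.026, 0.716, 0.698, -0.009]
contact_force: [-2.6, -16.6, -1.1]
gripper_width: 0.601
```

>>> step_arm --pt "3.2 0 0 0"

```text
time: 8.1
tool_pos: [0.5603, -0.0907, 0.0581]
tool_rot: [0.028, 0.716, 0.697, -0.012]
contact_force: [-3.0, -17.6, 0.0]
gripper_width: 0.599
```

```bash
python3 - <<'E'
from h import *
s=state();print(s["tool_pos"],jig(s["tool_pos"]),s["contact_force"])
brick("side")
p,_=grab_frame("side");q,_=grab_frame("top")
a=cv2.resize(p[150:290,240:380],(400,400),interpolation=3);b=cv2.resize(q[150:250,240:340],(400,400),interpolation=3)
cv2.imwrite("pics/v5.png",np.hstack([a,b])[:,:,::-1])
E
```

```text
[ 0.5603345  -0.09067399  0.05808321] [-15.55944802 -89.27138561] [ -2.97960149 -17.62726765   0.03361956]
side 2122 ((-22.275279998779297, 28.547874450683594), (114.48533630371094, 239.35865783691406), 0.31170931458473206) [[-78.8, -80.4], [-23.3, 44.1], [33.0, 146.4]]
```

View pics/v5.png

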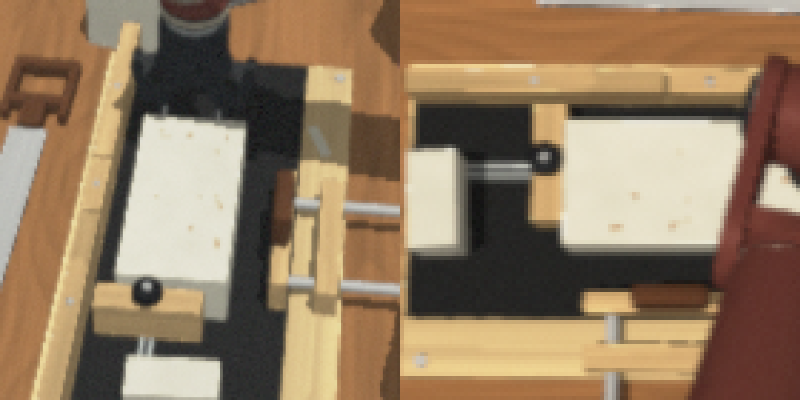

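The top view shows the head end seated on the stop at crop (562,185), and the pressing force on the brick was about 12 N net of friction. I back off and go to the jaw.

>>> step_arm --pt "-12 0 0 0" --pt "-15 0 0 0" --pt "0 0 -40 0" --pt "0 0 -40 0" --pt "0 0 -40 0" --pt "0 0 0 0" --claw 60

```text
time: 8.85
tool_pos: [0.5556, -0.1101, 0.1809]
tool_rot: [0.022, 0.717, 0.697, -0.009]
contact_force: [0.7, -0.6, -0.0]
gripper_width: 0.598
```

```bash
cat >> h.py <<'E'
from scipy.spatial.transform import Rotation as Ro
def totool(t):
    s=state();w,x,y,z=s["tool_rot"];r=Ro.from_quat([x,y,z,w]);M=r.as_matrix()
    print("tool shift mm",np.round(r.inv().apply(np.array(t)-s["tool_pos"])*1000,1),"zaxis",M[:,2].round(3),"xaxis heading",np.degrees(np.arctan2(M[1,0],M[0,0])).round(2),s["tool_pos"].round(4),s["contact_force"].round(1))
E
python3 - <<'E'
from h import *
totool([.412,.058,.17])
brick("side");brick("top")
E
```

```text
tool shift mm [ 164.1 -148.6    0.9] zaxis [ 0.018 -0.044 -0.999] xaxis heading 88.31 [ 0.5556 -0.1101  0.1809] [ 0.7 -0.6 -0. ]
side 2095 ((-22.403644561767578, 32.77600860595703), (114.79886627197266, 230.63377380371094), 0.35045814514160156) [[-78.9, -75.5], [-23.4, 44.8], [33.0, 146.1]]
top 1565 ((-20.79412841796875, 35.901756286621094), (224.14205932617188, 115.17530822753906), 89.95922088623047) [[-76.6, -75.7], [-17.9, 55.1], [35.0, 145.8]]
```

>>> step_arm --pt "20 -25 0 0" --pt "28 -25 0 0" --pt "28 -25 0 0" --pt "28 -25 0 0" --pt "28 -25 0 0" --pt "28 -22 0 0" --pt "0 0 0 0" --pt "0 0 0 0" --claw 0

```text
time: 9.75
tool_pos: [0.3972, 0.0618, 0.1512]
tool_rot: [0.005, 0.718, 0.696, -0.017]
contact_force: [0.3, -0.7, 0.1]
gripper_width: -0.0
```

```bash
python3 - <<'E'
from h import *
totool([.412,.058,.085])
E
```

```text
tool shift mm [-1.3 16.  66. ] zaxis [-0.018 -0.031 -0.999] xaxis heading 88.25 [0.3972 0.0618 0.1512] [ 0.3 -0.7  0.1]
```

>>> step_arm --pt "0 5 30 0" --pt "0 2 28 0" --pt "0 0 3 0" --pt "0 0 0 0"

```text
time: 10.15
tool_pos: [0.4041, 0.0579, 0.0869]
tool_rot: [0.004, 0.719, 0.695, -0.018]
contact_force: [0.5, -0.2, -0.3]
gripper_width: -0.006
```

```bash
python3 - <<'E'
from h import *
totool([.428,.0575,.088])
p,_=grab_frame("side")
cv2.imwrite("pics/v6.png",cv2.resize(p[150:300,240:420],(720,600),interpolation=3)[:,:,::-1])
E
```

```text
tool shift mm [ 0.4 23.9 -1.5] zaxis [-0.02  -0.03  -0.999] xaxis heading 88.09 [0.4041 0.0579 0.0869] [ 0.5 -0.2 -0.3]
```

View pics/v6.png

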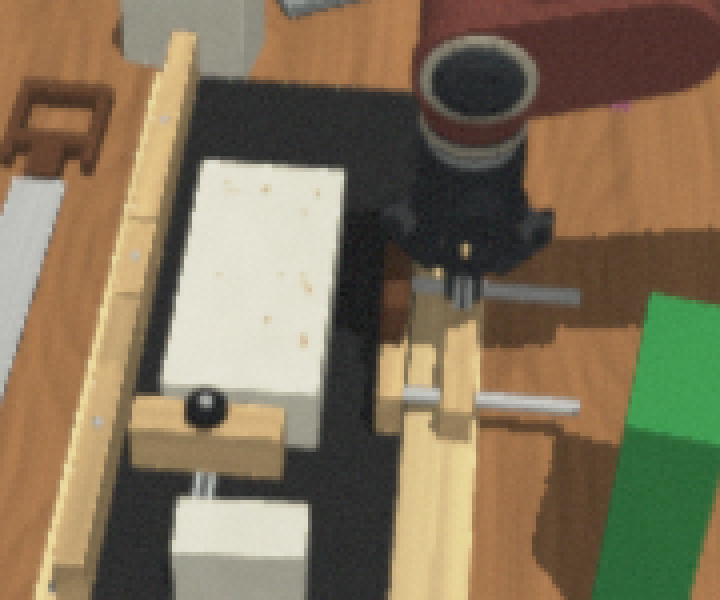

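The fingers are behind the grip, at crop (465,290). I push the jaw.

>>> step_arm --pt "0 8 0 0" --pt "0 8 0 0" --pt "0 6 0 0" --pt "0 6 0 0" --pt "0 6 0 0" --pt "0 6 0 0"

```text
time: 10.8
tool_pos: [0.4488, 0.0559, 0.0899]
tool_rot: [0.004, 0.719, 0.695, -0.017]
contact_force: [-2.2, -0.7, 1.1]
gripper_width: 0.003
```

>>> step_arm --pt "0 6 0 0" --pt "0 6 0 0" --pt "0 5 0 0" --pt "0 5 0 0"

```text
time: 11.2
tool_pos: [0.4719, 0.0551, 0.0899]
tool_rot: [0.003, 0.719, 0.695, -0.018]
contact_force: [-8.0, -0.1, 6.4]
gripper_width: 0.001
```

>>> step_arm --pt "0 5 0 0" --pt "0 5 0 0" --pt "0 5 0 0"

```text
time: 11.5
tool_pos: [0.485, 0.0546, 0.09]
tool_rot: [0.0, 0.719, 0.695, -0.022]
contact_force: [-8.2, -0.4, 5.6]
gripper_width: 0.001
```

>>> step_arm --pt "0 4 0 0" --pt "0 4 0 0"

```text
time: 11.7
tool_pos: [0.4918, 0.0544, 0.0901]
tool_rot: [-0.002, 0.719, 0.695, -0.024]
contact_force: [-8.7, -0.1, 4.8]
gripper_width: 0.003
```

>>> step_arm --pt "0 3 0 0" --pt "0 3 0 0"

```text
time: 11.9
tool_pos: [0.4961, 0.0542, 0.0901]
tool_rot: [-0.005, 0.719, 0.695, -0.027]
contact_force: [-16.2, 0.3, 11.7]
gripper_width: -0.002
```

>>> step_arm --pt "0 2.5 -0.5 0"

```text
time: 12.0
tool_pos: [0.4959, 0.0542, 0.0903]
tool_rot: [-0.008, 0.718, 0.695, -0.03]
contact_force: [-16.4, -0.6, 9.2]
gripper_width: -0.001
```

>>> step_arm --pt "0 2.5 -0.5 0"

```text
time: 12.1
tool_pos: [0.4956, 0.0542, 0.0904]
tool_rot: [-0.011, 0.718, 0.695, -0.034]
contact_force: [-15.2, -0.5, 8.2]
gripper_width: -0.005
```

```bash
python3 - <<'E'
from h import *
brick("side")
s=state();print(s["contact_force"],s["tool_pos"])
p,_=grab_frame("side")
cv2.imwrite("pics/v7.png",cv2.resize(p[150:290,240:400],(686,600),interpolation=3)[:,:,::-1])
E
```

```text
side 1865 ((-13.432708740234375, 32.089149475097656), (150.73684692382812, 231.74290466308594), 0.018571870401501656) [[-58.8, -74.1], [11.0, 57.0], [60.9, 146.3]]
[-15.43241404  -1.09797252   8.88381558] [0.49562094 0.05419895 0.09041371]
```

View pics/v7.png

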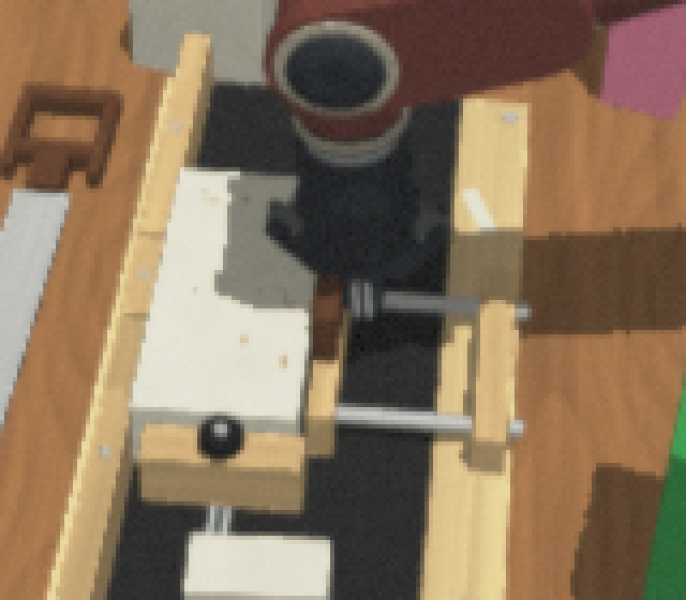

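>>> step_arm --pt "0 3.2 -0.5 0"

```text
time: 12.3
tool_pos: [0.4955, 0.0542, 0.0905]
tool_rot: [-0.014, 0.718, 0.695, -0.037]
contact_force: [-17.4, -0.4, 11.1]
gripper_width: 0.004
```

>>> step_arm --pt "0 3.8 -0.5 0"

```text
time: 12.4
tool_pos: [0.4952, 0.0542, 0.0907]
tool_rot: [-0.019, 0.718, 0.695, -0.042]
contact_force: [-19.9, 0.0, 14.9]
gripper_width: -0.002
```

>>> step_arm --pt "0 4 -0.5 0"

```text
time: 12.5
tool_pos: [0.4949, 0.0542, 0.0909]
tool_rot: [-0.023, 0.718, 0.695, -0.047]
contact_force: [-21.0, 0.9, 15.0]
gripper_width: -0.002
```

>>> step_arm --pt "0 -6 0 0" --pt "0 -10 0 0" --pt "0 -10 0 0" --pt "0 -6 -30 0" --pt "0 -10 -40 0" --pt "-30 -20 -40 0" --pt "-50 -20 -20 0" --pt "-50 0 0 0"

```text
time: 13.3
tool_pos: [0.4227, -0.0601, 0.2313]
tool_rot: [-0.02, 0.714, 0.699, -0.045]
contact_force: [0.6, -0.5, 0.2]
gripper_width: 0.002
```

```bash
python3 - <<'E'
from h import *
s=state();print(s["contact_force"],s["tool_pos"])
w={}
for c in("side","top"):
    brick(c)
p,_=grab_frame("side");q,_=grab_frame("top")
cv2.imwrite("pics/v8.png",np.hstack([cv2.resize(p[165:275,245:355],(400,400),interpolation=3),cv2.resize(q[155:245,255:345],(400,400),interpolation=3)])[:,:,::-1])
E
```

```text
[ 0.64679082 -0.52932613  0.19622545] [ 0.422719   -0.06005364  0.23131791]
side 2080 ((-5.122314453125, 31.9410400390625), (134.13458251953125, 232.1147003173828), 0.002830158919095993) [[-58.8, -75.8], [4.7, 45.9], [60.6, 146.5]]
top 1508 ((-4.056396484375, 35.82402038574219), (131.5699005126953, 224.41357421875), 0.15942494571208954) [[-66.7, -75.6], [16.3, 54.9], [61.2, 145.9]]
```

View pics/v8.png

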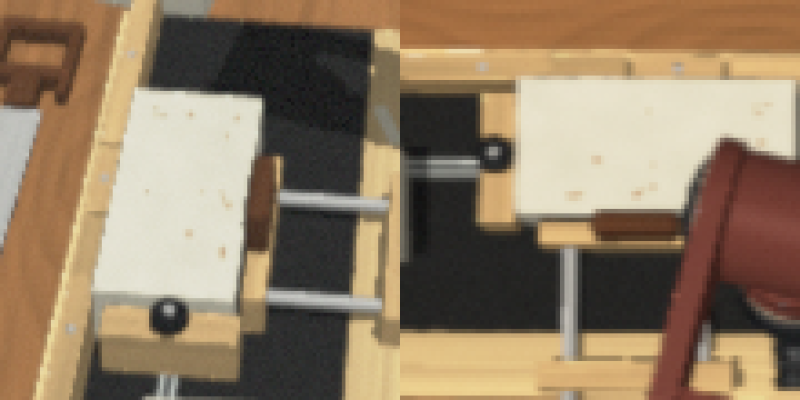

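```bash
python3 - <<'E'
from h import *
w=np.nanmean([cloud("side") for _ in range(4)],0).reshape(-1,3);w=w[np.isfinite(w).all(1)]
j=np.c_[jig(w),w[:,2]*1000]
b=j[(abs(j[:,2]-85)<4)]
xs=np.arange(-35,55,15);e=[np.percentile(b[(abs(b[:,0]-x)<7)&(b[:,1]>-110)&(b[:,1]<0)][:,1],3) for x in xs];print("foot",np.round(e,1),"deg",np.degrees(np.polyfit(xs,e,1)[0]))
ys=np.arange(-65,140,20);f=[];g=[]
for y in ys:
    k=b[(abs(b[:,1]-y)<9)&(abs(b[:,0])<75)][:,0];f.append(k.max())
    k=j[(abs(j[:,1]-y)<9)&(j[:,2]>66)&(j[:,2]<75)&(j[:,0]>60)&(j[:,0]<105)][:,0];g.append(np.median(k))
print("brick far",np.round(f,1),np.degrees(np.polyfit(ys,f,1)[0]));print("fence mid",np.round(g,1),np.degrees(np.polyfit(ys,g,1)[0]))
E
```

```text
foot [-77.  -76.4 -74.1 -78.1 -75.  -75.2] deg 1.0163124016912335
brick far [62.8 62.5 62.9 62.7 62.6 63.  62.7 62.3 62.8 62.5 63. ] 0.00483491834047989
fence mid [75.2 75.3 73.9 75.3 75.3 74.8 75.4 75.2 74.6 75.2 75.6] 0.09127271159506772
```

```bash
python3 -c "
from plant import *
print(job_done(),state()['time'])"
```

```text
the job is handed in; nothing more can be done
the job is handed in; nothing more can be done
```

The job is handed in. The brick lies on its broad face with its top end against the stop, and the jaw is closed up to it against the fence. It took about 14 s of the 67 s allowed.

- **Pushes:** I tipped the brick, then slid it along the bed with about 5 N. Finger force at the stop reached 17.6 N, so about 12.5 N net of friction. The jaw push reached 21 N on its grip; pushing it had taken about 8.5 N, so about 12.5 N reached the fence. Both net forces are estimates from the wrist force minus friction, not direct readings.
- **Fence:** the brick's far side runs parallel to the fence within about 0.1°. The depth images show an apparent gap of about 1.5 mm, which is at the limit of what they can resolve.
- **Stop:** the brick's foot end did not move along the bed while the jaw closed (jig y about -75.7 mm before and after), so it stayed against the stop. The last fit of the foot edge gave about 1° of tilt, but with 1 to 2 mm of scatter, so it disagrees slightly with the fence result.
- **At hand-in:** the arm was clear and touching nothing, with a force reading near zero. The saw and offcut looked unmoved in the last close views. I made no separate final check of the other bystanders.

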